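# Hook a parts tote out to the stop of its lane

### The arm

A 6-joint arm with a two-finger parallel gripper is mounted at the origin on the work surface. World frame = base frame: x ahead of the robot, y to its left, z up, the work surface at z = 0. Lengths are in mm, angles in degrees, forces in N, time in s.
With the tool pointing down it reaches from about 250 to 725 mm from the base axis. Payload 4 kg.
Tool frame: the origin (TCP) lies midway between the tips of the shut fingers; the grasp point (between the pads) lies 19 mm behind it; z points along the fingers, y is the line along which they close (so a half turn about z gives the same grasp; the last joint's range is limited). The gripper opens to 85 mm and grips with 20 to 120 N. Pads are 22 mm wide; open, the fingers measure 114 mm over their backs; the gripper's body (76 mm by 85 mm) begins 54 mm behind the grasp point. The pads swing forward as they close: fully open they stand 13 mm farther back than shut.
Start: joints at [-67.781, 13.785, 0.286, 76.501, 0, 90], TCP at [189.074, -462.872, 231.306] pointing down, gripper open.
Joint ranges: [-155.79, 155.79], [-60.16, 107.12], [-62.33, 73.08], [-114, 123.19], [-81.49, 82.49], [-180, 180]. Speed limits (degrees/s): [159.86, 159.86, 180, 180, 180, 180].

### API

Orientations are given as [roll, pitch, yaw] about the fixed x, y, z axes, in that order (R = Rz(yaw) Ry(pitch) Rx(roll)).
In Python, from workcell import r, optics, ticket gives the robot as it stands.
- The arm moves only by the tool drive_tool, never from a script. Its argument "deltas" is a list of rows, each an object with "travel": the shift along the tool's x, y, z normalised to -1 to 1, where 1 is 20 cm, a list of three; "turn": the turn about the tool's z normalised to -1 to 1, where 1 is 360 degrees; "fingers": the closure, from 0 (fully open) to 1 (shut). A call has 1 to 5 rows; each row is the pose to reach, as a shift and turn from the pose commanded when the call began, along the tool's axes at that moment, turning the shorter way round; what a row does not reach only later rows make up. A row lasts 1/10 s, in which the tool goes at most 50 mm and 8.59 degrees, less where a joint would pass 70% of its speed; a pose out of reach is approached as far as the arm can. A call with a number of a shift or a turn outside -1 to 1 is refused whole. A call with a gripper value outside its range is refused whole. The fingers move at their own pace and stop on an object; "grip_force" is the grip in N (left out, the last holds). Time passes only in rows, so rows that repeat a pose let the fingers close. It gives the time, the measured TCP pose, the force and the opening at its end, in the units of the state.
- r.observe(): the state, without advancing time (a new reading comes with each control period).
- optics.read_camera(name): name is "side" or "top"; returns (picture, depth): 420x560x3 uint8, red, green, blue; 420x560 float32, mm along the optical axis (not along the pixel's ray), 0 where there is no reading.
- optics.get_calibration(name): a dict with "fx", "fy", "cx", "cy" (pixels), "dist" ([k1, k2, p1, p2, k3] as OpenCV has them; the pictures are not rectified), "R" (3x3) and "t" (3): a world point X has camera coordinates R X + t. Camera axes: x right, y down, z forward; pixel columns grow to the right and rows downward; lengths in mm; the calibration is good to about 2 mm. A picture is of the moment at which its call begins. get_calibration takes no time and is no camera call.
- ticket.hand_in(): hands the job in, once; it reports no verdict.
The state is a dict: "clock": time; "qpos": joint angles; "dq": joint speeds; "joint_torque": joint torques, N m; "ee_pos": TCP position; "ee_rot": TCP orientation; "ft_force": force on the tool from outside, world axes, zero at the start; "torque": the same for the moment, N m; "gripper_width": opening from 0.0 (shut) to 1.0 (fully open).
Only numpy, scipy, OpenCV 4.12 (cv2) and the standard library are available. Lean on these libraries where they do the work, as an engineer would, in place of code of your own. Each camera call takes 0.05 s, during which the arm holds its last target. There are 200 camera calls.

### The job

Take the red-handled hook out of its cradle, put its prong down into the white pull eye of the orange tote (the eye can stand anywhere along its short rail), and with the hook alone drag the tote gently along its lane until it bears against the yellow stop bar; hold it there for a good half second with a pull of about 10 N, never much over that. Then unhook, leaving the tote against the stop, and lay the hook back in its cradle, prong hanging down. Do not touch the tote with the gripper or arm, lift or tip it, or disturb the blue tote and the other loose things on the bench.

Things in the scene. Friction and masses are not known exactly. Their poses are not given: they have to be found in the camera images.
- hook_grip (a point): Middle of the red handle of the loose hook tool (0.12 kg). Handle: box 84 long (x) x 20 wide (y) x 24 high (z), black end collars 30 x 30 mm; grip it across its width (y). Axes: x along the tool towards the prong, z up when the prong hangs down. A steel rod of 8 mm diameter runs on the handle's axis to x = 150, where it turns down as a prong of 8 mm diameter with a round end, reaching 40 mm below the axis; a rod stub runs back to x = -80.
- hook_tip (a point): Lowest point of the hook's prong, 150 mm ahead of hook_grip (x) and 40 mm below it; same axes as hook_grip.
- cradle_seat (a point): Where hook_grip lies when the hook rests in its grey cradle, 80 mm above the bench (hook_grip may start up to 5 mm off along x). x is the direction in which the prong points. The cradle is fixed: a base 200 x 80 x 8 mm and two V-shaped forks, open upwards, 20 mm deep and about 40 mm wide at the mouth, at x = 68 and x = -64, in which the rod lies before and behind the handle.
- rack: Fixed two-lane rack of blue steel, 360 (x) x 218 (y) mm, origin at the middle of its underside. Lanes run along x, from the open mouth at x = -180 (where the hook comes in) to the closed end at +180; pulling out is towards -x. Floor 5 mm thick, walls 45 mm high above the bench and 6 mm thick; lanes 100 mm wide, their middles at y = +53 and y = -53.
- stop: Yellow stop bar fixed across both lanes near the mouth, at a place along the lanes that varies: 12 (x) x 206 x 24 mm high, standing on the rack's floor; origin at the middle of its underside, axes as the rack.
- stop_face (a point): Middle of the bar's face that looks at the totes, 6 mm from the bar's middle (x).
- tote: Loose orange tote 150 long (x) x 94 wide x 75 mm high, 0.48 to 0.84 kg, on the floor of one lane with 3 mm of play to each side; slides with a few N of friction. Origin at the middle of its underside, axes about as the rack's, front face at x = -75. Its pull eye is a horizontal white ring of 6 mm bar, hole 14 wide, 26 over all, on a black slide that runs across (y) on a rail before the front.
- tote_front (a point): Middle of the tote's front face, 10 mm above its underside: this face comes to bear on the stop bar.
- tote_rail (a point): Centre of the orange tote's eye if it stood midway: tote frame (-107, 0, 45) mm. The eye itself is not measured: it stands up to 20 mm to either side (y), held by 4 N of friction, travel 22 mm each way. A prong tip 12 mm below this height inside the ring is engaged; 41 mm to one side it passes down clear of the eye, which can then be felt from the side. The ring passes above the stop bar.
- tote_blue: Blue tote like the orange one, in the other lane; leave alone. Origin and axes as the orange one's.
- can: White can, 54 mm across, 100 high, origin under its middle; leave alone.
- squeeze: White bottle with red cap, 60 mm across, 110 high, origin under its middle; leave alone.
- tape: Grey ring (tape core) 90 mm across, 22 high, origin under its middle; leave alone.
- driver: Screwdriver lying on the bench, about 200 mm long; leave alone.
- bin: Empty orange bin 160 x 110 x 70 mm, without an eye, origin under its middle; leave alone.
Mind the look-alikes: they are no part of the job. What is shaped like the part that bears hook_grip but green is not meant.

How it is judged (in metres and radians):
On the way, in this order (a step that is already met when the one before it is completed fails the run):
1. the hook has drawn the orange tote more than 30 mm, its prong low before the tote's front at the eye (x of hook_tip in the frame of tote between -0.118 and -0.092 m and z of hook_tip in the frame of tote below 0.045 m and distance of tote from where it was at the start of the episode above 0.03 m), for 0.1 s.
2. with the prong still at the eye, the tote is held pressed against the stop bar with more than 3 N (x of hook_tip in the frame of tote between -0.118 and -0.092 m and z of hook_tip in the frame of tote below 0.045 m and contact force between tote and stop above 3 N), for 0.3 s.
At the end, for the whole second after the job is handed in: The orange tote stands level and at rest in its lane with its front face within 4 mm of the stop bar's face; the hook lies in both forks of its cradle, its handle within 15 mm of the seat, prong ahead and hanging down (within 0.35 rad), nothing held (x of tote_front in the frame of stop_face between -0.004 and 0.004 m and angle between tote's own z axis and vertical below 0.05 rad and linear speed of each of tote, tote_blue below 0.01 m/s and distance between hook_grip and cradle_seat below 0.015 m and angle between hook_grip's own z axis and vertical below 0.35 rad and angle between the x axis of hook_grip and the x axis of cradle_seat, either way round below 0.15 rad and x of hook_tip in the frame of cradle_seat above 0.1 m); the robot touches nothing.
It fails at once if the hook strains the tote: more than 15 N between them (contact force between hook and tote above 15 N).
It fails at once if the gripper or the arm touches the orange tote (contact force between any of the fingers, the arm and tote above 0.5 N).
It fails at once if the orange tote is lifted or tipped (angle between tote's own z axis and vertical above 0.12 rad or z of tote in the frame of rack above 0.015 m).
It fails at once if the blue tote or another thing on the bench is moved (blue tote 8 mm, others 30 mm) (distance of tote_blue from where it was at the start of the episode above 0.008 m or distance of any of can, squeeze, tape, driver, bin from where it was at the start of the episode above 0.03 m).
It also fails if it takes over 72 s, if anything falls off the work surface, if the arm or the gripper's body presses on something with over 40 N, if the wrist force passes 120 N, or if a joint passes its speed limit or range.

## Working session

There is one attempt and no reset: what is moved stays moved. The work goes in short steps, Python scripts to look and compute and a tool call to move; the robot and the scene stay as the last step left them, time stands still between calls to the robot, and variables do not carry over. Pictures are saved under pics/ and viewed, on a budget of 10 in all, crops included, one or two more only if the job needs it, and the job is handed in when it is done.

Besides the shell and the picture viewer there is one more tool, called by a JSON object that holds its "method" and its "body", one argument or row to a line. drive_tool: Moves the arm, as the interface text tells. Its arguments: {"type":"object","properties":{"deltas":{"type":"array","items":{"type":"object","properties":{"travel":{"type":"array","items":{"type":"number","minimum":-1,"maximum":1}},"turn":{"type":"number","minimum":-1,"maximum":1},"fingers":{"type":"number"}}}},"grip_force":{"type":"number"}},"required":["deltas"]}

```bash
mkdir -p pics
cat > h.py <<'E'
import numpy as np, cv2
from workcell import r, optics, ticket
def cal(n):
    c=optics.get_calibration(n); K=np.array([[c['fx'],0,c['cx']],[0,c['fy'],c['cy']],[0,0,1.]])
    return K,np.array(c['dist'],float),np.array(c['R'],float),np.array(c['t'],float)
def ray(n,uv,z):
    K,d,R,t=cal(n); p=cv2.undistortPoints(np.array(uv,float).reshape(-1,1,2),K,d).reshape(-1,2)
    D=np.c_[p,np.ones(len(p))]@R; o=-R.T@t
    return o+D*((z-o[2])/D[:,2])[:,None]
def cloud(n,dep):
    K,d,R,t=cal(n); h,w=dep.shape; g=np.stack(np.meshgrid(np.arange(w),np.arange(h)),-1).reshape(-1,1,2).astype(float)
    p=cv2.undistortPoints(g,K,d).reshape(-1,2); C=np.c_[p,np.ones(len(p))]*dep.reshape(-1,1)
    return ((C-t)@R).reshape(h,w,3)
def st():
    s=r.observe(); print(s['clock'],np.round(s['ee_pos'],1),np.round(s['ee_rot'],1),'F',np.round(s['ft_force'],1),s['gripper_width']); return s
E
cat > a.py <<'E'
from h import *
for n in('top','side'):
    im,d=optics.read_camera(n); np.savez(n+'0.npz',im=im,d=d); cv2.imwrite(f'pics/{n}0.png',cv2.resize(im[:,:,::-1],(784,588)))
    K,_,R,t=cal(n); print(n,K[0,0],-R.T@t, R[2])
st()
E
python3 a.py
```

```text
top 390.37279894554376 [ 358.38958771  -15.91837902 1166.44683626] [ 0.145673    0.01435468 -0.98922865]
side 478.7097196956247 [ 163.84542032  971.62296962 1009.5325296 ] [ 0.25355283 -0.69882888 -0.66884165]
0.1 [ 188.9 -462.3  230.5] [-179.9   -0.    22.2] F [-0.2  1.8 -0. ] 0.9992468949380411
```

View pics/top0.png

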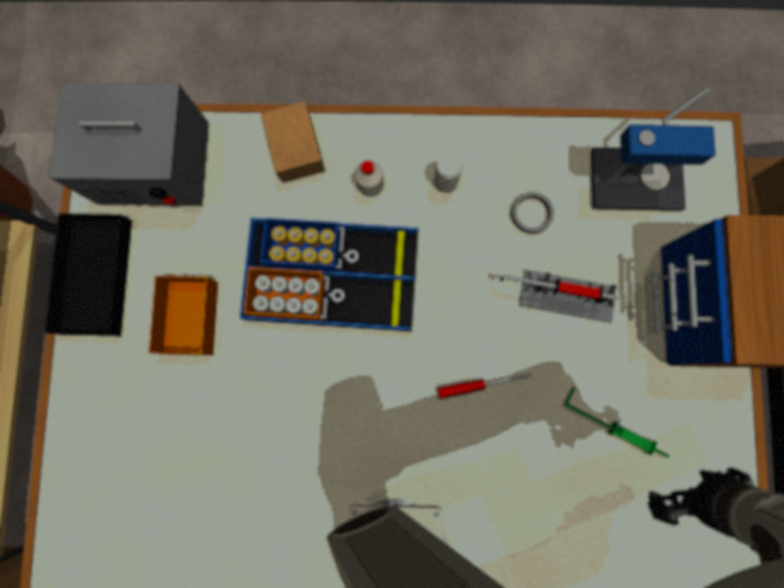

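View pics/side0.png

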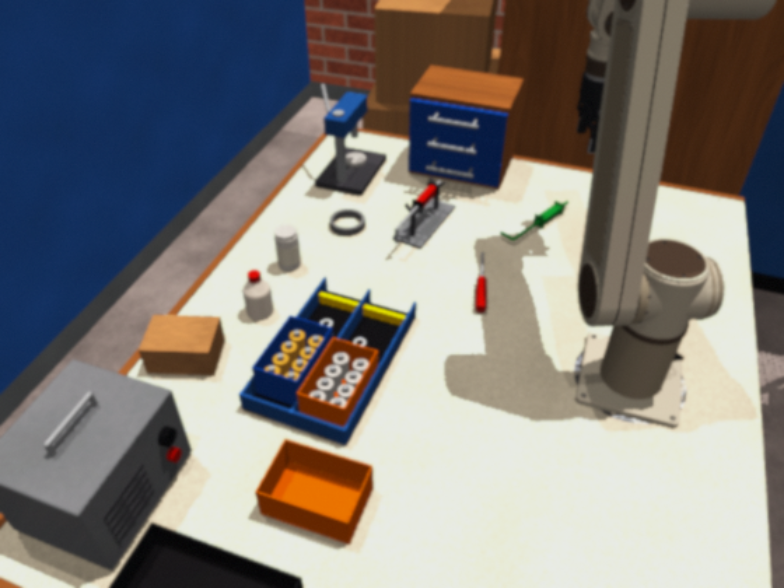

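The red-handled hook, at (580,290) in the top view with its prong at the left end (492,276), lies in the grey cradle. The look-alikes are the green hook at (630,437), which is the wrong colour and not in the cradle, and the red screwdriver at (460,388), which has no prong and lies on the bench. The orange tote with an eye is at (285,290), with its eye at (337,295). The orange bin at (185,312) has no eye. The stop bar is at (400,280).

```bash
cat > b.py <<'E'
from h import *
f=np.load('top0.npz'); im=f['im']; d=f['d']; P=cloud('top',d)
hsv=cv2.cvtColor(im,cv2.COLOR_RGB2HSV); H,S,V=[hsv[...,i].astype(int) for i in range(3)]
def box(m,x0,x1,y0,y1):
    o=np.zeros_like(m); s=np.s_[int(y0/1.4):int(y1/1.4),int(x0/1.4):int(x1/1.4)]; o[s]=m[s]; return o
def rect(m,z,name):
    v,u=np.nonzero(m); W=ray('top',np.c_[u,v],z)[:,:2].astype(np.float32); c,s,a=cv2.minAreaRect(W)
    print(name,len(u),'c',np.round(c,1),'size',np.round(s,1),'ang',round(a,1),'mean',W.mean(0).round(1),'zmed',np.round(np.median(P[m>0][:,2]),1)); return W
red=((H<8)|(H>172))&(S>150)&(V>90)
rect(box(red,540,620,270,310),92,'handle')
yel=(H>24)&(H<36)&(S>150)&(V>90)
rect(box(yel,380,415,220,335),29,'stop')
ora=(H>3)&(H<20)&(S>130)&(V>60)
rect(box(ora&(P[...,2]>68),235,335,260,325),80,'tote')
blu=(H>100)&(H<125)&(S>120)&(V>40)
rect(box(blu&(P[...,2]>38)&(P[...,2]<52),235,425,210,335),45,'rack')
wh=(S<60)&(V>110)
W=rect(box(wh,329,346,286,306),50,'eye')
# prong/rod left end
rod=box((P[...,2]>60)&(P[...,2]<100),485,530,262,300); rect(rod,80,'rod')
bright=box((S<60)&(V<170),485,520,262,290)
g=im[int(200/1.4):int(345/1.4),int(235/1.4):int(640/1.4),::-1]
cv2.imwrite('pics/crop1.png',cv2.resize(g,None,fx=2.7,fy=2.7,interpolation=cv2.INTER_CUBIC)); print(g.shape)
E
python3 b.py
```

```text
handle 207 c [ 537.2 -357.9] size [81.5 20.1] ang 81.4 mean [ 537.1 -358.1] zmed 92.4
stop 307 c [568.3   5.4] size [ 14.5 199.8] ang 87.3 mean [567.1   5.4] zmed 28.6
tote 281 c [523.1 232.6] size [155.5  95.5] ang 87.4 mean [523.8 240.4] zmed 79.1
rack 688 c [571.  148.5] size [352.9 214.9] ang 87.4 mean [560.6 153.9] zmed 45.0
eye 44 c [524.1 128.1] size [22.9 22.5] ang 46.4 mean [524.2 129.3] zmed 52.4
rod 57 c [ 560.7 -232.4] size [54.1  9.7] ang 83.3 mean [ 560.4 -232.6] zmed 83.6
(104, 290, 3)
```

View pics/crop1.png

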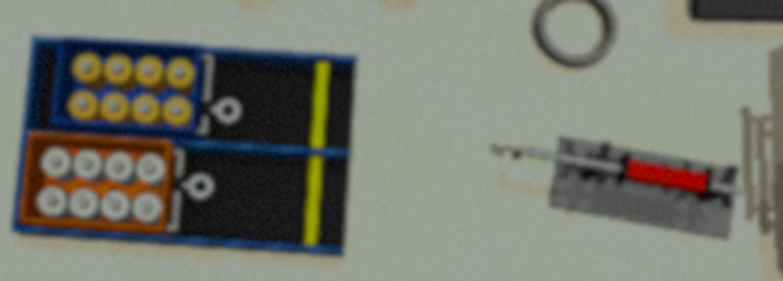

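```bash
cat >> h.py <<'E'
def mv(pos,yaw,s=None):
    "travel/turn numbers to reach TCP pos,yaw (tool down) from now"
    s=s or r.observe(); y0=np.radians(s['ee_rot'][2]); c,q=np.cos(y0),np.sin(y0)
    d=np.array(pos,float)-s['ee_pos']; t=np.array([d[0]*c+d[1]*q, d[0]*q-d[1]*c, -d[2]])/200
    dy=(yaw-s['ee_rot'][2]+180)%360-180
    print('travel',t.round(4),'turn',round(-dy/360,4))
E
python3 - <<'E'
from h import *
f=np.load('top0.npz'); P=cloud('top',f['d']).reshape(-1,3)
m=(P[:,2]>40)&(P[:,1]<-405)&(P[:,1]>-620)&(P[:,0]>420)&(P[:,0]<720)
Q=P[m]
for z in range(40,300,40):
    q=Q[(Q[:,2]>z)&(Q[:,2]<=z+40)]
    if len(q): print(z,len(q),'ymax',np.percentile(q[:,1],[99,100]).round(),'x',q[:,0].min().round(),q[:,0].max().round())
st(); mv([537,-358,170],80.5)
E
```

```text
40 562 ymax [-418. -414.] x 420.0 646.0
80 631 ymax [-414. -406.] x 420.0 647.0
120 706 ymax [-518. -517.] x 420.0 647.0
160 646 ymax [-557. -520.] x 420.0 648.0
200 2379 ymax [-519. -517.] x 420.0 651.0
240 1082 ymax [-573. -572.] x 421.0 650.0
0.1 [ 188.9 -462.3  230.5] [-179.9   -0.    22.2] F [-0.2  1.8 -0. ] 0.9992468949380411
travel [1.8086 0.1754 0.3025] turn -0.1619
```

{"method": "drive_tool", "body": {
  "deltas": [
    {"travel":[0.95,0.09,0.15],"turn":-0.09,"fingers":0},
    {"travel":[0.95,0.09,0.15],"turn":-0.09,"fingers":0},
    {"travel":[0.95,0.09,0.15],"turn":-0.09,"fingers":0},
    {"travel":[0.95,0.09,0.15],"turn":-0.09,"fingers":0},
    {"travel":[0.95,0.09,0.15],"turn":-0.09,"fingers":0}
  ]
}}

```text
clock: 0.6
ee_pos: [375.7, -405.1, 199.3]
ee_rot: [-179.9, -0.1, 55.1]
ft_force: [-1.0, -0.3, -0.8]
gripper_width: 0.999
```

```bash
python3 -c "
from h import *
st(); mv([537,-358,150],80.5)"
```

```text
0.6 [ 375.7 -405.1  199.3] [-1.799e+02 -1.000e-01  5.510e+01] F [-1.  -0.3 -0.8] 0.9992797619680366
travel [0.6547 0.5263 0.2463] turn -0.0706
```

{"method": "drive_tool", "body": {
  "deltas": [
    {"travel":[0.655,0.526,0.246],"turn":-0.07,"fingers":0},
    {"travel":[0.655,0.526,0.246],"turn":-0.07,"fingers":0},
    {"travel":[0.655,0.526,0.246],"turn":-0.07,"fingers":0},
    {"travel":[0.655,0.526,0.246],"turn":-0.07,"fingers":0},
    {"travel":[0.655,0.526,0.246],"turn":-0.07,"fingers":0}
  ]
}}

```text
clock: 1.1
ee_pos: [535.1, -359.8, 149.3]
ee_rot: [-179.8, -0.1, 80.0]
ft_force: [-0.7, 0.3, -0.2]
gripper_width: 1.0
```

Run:
```python
from h import *
st(); mv([537,-358,61],80.5)
im,d=optics.read_camera('side'); np.savez('s1.npz',im=im,d=d)
P=cloud('side',d); hsv=cv2.cvtColor(im,cv2.COLOR_RGB2HSV); H,S,V=[hsv[...,i].astype(int) for i in range(3)]
red=((H<8)|(H>172))&(S>150)&(V>90)&(abs(P[...,0]-537)<80)&(abs(P[...,1]+358)<80)
print(red.sum(),P[red].mean(0)); q=P[red]; i=q[:,2]>88
print(q[i].mean(0),q[i].min(0),q[i].max(0))
```

```text
1.1 [ 535.1 -359.8  149.3] [-1.798e+02 -1.000e-01  8.000e+01] F [-0.7  0.3 -0.2] 1.0004236864916582
travel [0.0106 0.008  0.4414] turn -0.0014
92 [ 532.15916593 -365.05504834   89.266976  ]
[ 533.86214371 -364.23209131   91.4943315 ] [ 520.99600452 -401.94116183   88.61524297] [ 546.12096773 -323.25817042   95.43580619]
```

{"method": "drive_tool", "body": {
  "deltas": [
    {"travel":[0.01,0.008,0.22],"turn":0,"fingers":0},
    {"travel":[0.01,0.008,0.38],"turn":0,"fingers":0},
    {"travel":[0.01,0.008,0.44],"turn":0,"fingers":0},
    {"travel":[0.01,0.008,0.44],"turn":0,"fingers":0.4},
    {"travel":[0.01,0.008,0.44],"turn":0,"fingers":0.6}
  ],
  "grip_force": 40
}}

```text
clock: 1.65
ee_pos: [535.4, -361.3, 65.8]
ee_rot: [179.9, 0.1, 79.7]
ft_force: [0.1, -0.0, -0.2]
gripper_width: 0.692
```

{"method": "drive_tool", "body": {
  "deltas": [
    {"travel":[0,0,0],"turn":0,"fingers":0.8},
    {"travel":[0,0,0],"turn":0,"fingers":1},
    {"travel":[0,0,0],"turn":0,"fingers":1},
    {"travel":[0,0,0],"turn":0,"fingers":1},
    {"travel":[0,0,0],"turn":0,"fingers":1}
  ],
  "grip_force": 40
}}

```text
clock: 2.15
ee_pos: [536.2, -360.8, 65.9]
ee_rot: [179.8, 0.1, 79.8]
ft_force: [-1.4, -0.5, 5.2]
gripper_width: 0.225
```

{"method": "drive_tool", "body": {
  "deltas": [
    {"travel":[0,0,0],"turn":0,"fingers":1},
    {"travel":[0,0,0],"turn":0,"fingers":1},
    {"travel":[0,0,-0.05],"turn":0,"fingers":1},
    {"travel":[0,0,-0.25],"turn":0,"fingers":1},
    {"travel":[0,0,-0.5],"turn":0,"fingers":1}
  ],
  "grip_force": 100
}}

```text
clock: 2.65
ee_pos: [533.3, -358.6, 162.0]
ee_rot: [-179.6, -0.2, 79.8]
ft_force: [0.1, -0.5, -1.6]
gripper_width: 0.215
```

```bash
python3 -c "
from h import *
st(); mv([517,-22,160],87.3)"
```

```text
2.65 [ 533.3 -358.6  162. ] [-179.6   -0.2   79.8] F [ 0.1 -0.5 -1.6] 0.21535088440122943
travel [ 1.6421 -0.3778  0.0102] turn -0.0208
```

Hook held. Next I carry it towards the rack mouth, in two calls.

{"method": "drive_tool", "body": {
  "deltas": [
    {"travel":[0.2,-0.05,0],"turn":-0.005,"fingers":1},
    {"travel":[0.42,-0.1,0],"turn":-0.01,"fingers":1},
    {"travel":[0.64,-0.15,0],"turn":-0.015,"fingers":1},
    {"travel":[0.84,-0.19,0],"turn":-0.02,"fingers":1},
    {"travel":[0.98,-0.22,0],"turn":-0.02,"fingers":1}
  ]
}}

```text
clock: 3.15
ee_pos: [525.9, -156.6, 164.3]
ee_rot: [-180.0, -0.1, 87.1]
ft_force: [0.3, 0.4, -1.8]
gripper_width: 0.212
```

{"method": "drive_tool", "body": {
  "deltas": [
    {"travel":[0.2,-0.02,0],"turn":0,"fingers":1},
    {"travel":[0.4,-0.06,0],"turn":0,"fingers":1},
    {"travel":[0.55,-0.07,0],"turn":0,"fingers":1},
    {"travel":[0.6,-0.08,0],"turn":0,"fingers":1},
    {"travel":[0.6,-0.08,0],"turn":0,"fingers":1}
  ]
}}

```text
clock: 3.65
ee_pos: [516.6, -37.6, 164.3]
ee_rot: [-180.0, 0.0, 87.2]
ft_force: [0.5, 0.3, -1.8]
gripper_width: 0.215
```

```bash
cat > look.py <<'E'
from h import *
import sys
k=sys.argv[1]; s=st()
for n in('top','side'):
    im,d=optics.read_camera(n); np.savez(f'{n}{k}.npz',im=im,d=d)
    K,D,R,t=cal(n); p=cv2.projectPoints(np.array([[523.,100,45]]),R,t,K,D)[0].ravel()
    u,v=p.astype(int); u0,v0=max(u-60,0),max(v-45,0); print(n,'crop origin',u0,v0)
    c=im[v0:v0+90,u0:u0+120,::-1]; c=cv2.resize(c,None,fx=5,fy=5,interpolation=cv2.INTER_CUBIC)
    cv2.imwrite(f'pics/{n}{k}.png',c)
a=[cv2.imread(f'pics/{n}{k}.png') for n in('top','side')]
cv2.imwrite(f'pics/both{k}.png',cv2.resize(np.vstack(a),None,fx=.66,fy=.66)); print(a[0].shape)
E
python3 look.py 2
```

```text
3.65 [516.6 -37.6 164.3] [-180.     0.    87.2] F [ 0.5  0.3 -1.8] 0.2149122590850408
top crop origin 190 166
side crop origin 199 193
(450, 600, 3)
```

View pics/both2.png

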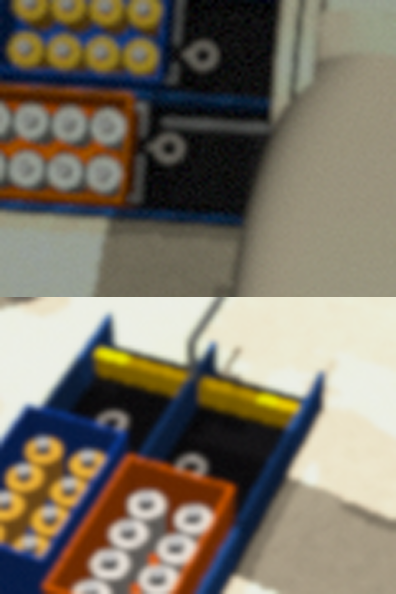

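The top half shows the prong corner at about (165,124) in the picture and the ring centre at (168,148). In the side half, the prong tip is at about (192,362) and the ring at (190,466).

```bash
cat > c.py <<'E'
from h import *
def tri(a,b):
    K,D,R,t=cal('top');K2,D2,R2,t2=cal('side')
    p=cv2.undistortPoints(np.array([[a]],float),K,D).reshape(2,1);q=cv2.undistortPoints(np.array([[b]],float),K2,D2).reshape(2,1)
    X=cv2.triangulatePoints(np.c_[R,t],np.c_[R2,t2],p,q).ravel(); X=X[:3]/X[3]
    e=[np.round(cv2.projectPoints(X[None],Rr,tt,KK,DD)[0].ravel()-np.array(z),1) for Rr,tt,KK,DD,z in((R,t,K,D,a),(R2,t2,K2,D2,b))]
    return X.round(1),e
def ring(n,k,u,v,w):
    im=np.load(f'{n}{k}.npz')['im']; hsv=cv2.cvtColor(im,cv2.COLOR_RGB2HSV)
    m=((hsv[...,1]<70)&(hsv[...,2]>95)).astype(np.uint8); c=m[v-w:v+w+1,u-w:u+w+1]
    y,x=np.nonzero(c); (cx,cy),rr=cv2.minEnclosingCircle(np.c_[x,y].astype(np.float32)) 
    print(n,len(x),'mean',x.mean()+u-w,y.mean()+v-w,'circ',cx+u-w,cy+v-w,rr)
    print('\n'.join(''.join('#' if k else '.' for k in row) for row in c)); return (x.mean()+u-w,y.mean()+v-w)
a=ring('top',2,241,211,6); b=ring('side',2,257,244,6)
print('eye z50: top',ray('top',[a],50),'side',ray('side',[b],50),'tri',tri(a,b))
print('tip: corner top z178',ray('top',[(240,203.6)],178),'prong end side z138',ray('side',[(257.2,212.7)],142))
for n in('top','side'):
    K,D,R,t=cal(n); print(n,cv2.projectPoints(np.array([[523.7,112,178],[523.7,112,138]]),R,t,K,D)[0].reshape(-1,2).round(1).tolist())
E
python3 c.py
```

```text
top 0 mean nan nan circ 235.0 205.0 0.0
.............
.............
.............
.............
.............
.............
.............
.............
.............
.............
.............
.............
.............
side 21 mean 257.23809523809524 242.57142857142858 circ 256.64285707473755 243.5 3.6771106719970703
.............
.............
.............
....####.....
...#######...
..###..###...
........##...
........##...
.............
.............
.............
.............
.............
eye z50: top [[nan nan nan]] side [[522.08055272 120.77039363  50.        ]] tri (array([nan, nan, nan]), [array([nan, nan]), array([nan, nan])])
tip: corner top z178 [[522.9282106  114.84354842 178.        ]] prong end side z138 [[527.79458353  99.10006425 142.        ]]
top [[241.1, 203.3], [243.0, 205.8]]
side [[256.5, 206.0], [256.9, 217.2]]c.py:12: RuntimeWarning: Mean of empty slice.
  print(n,len(x),'mean',x.mean()+u-w,y.mean()+v-w,'circ',cx+u-w,cy+v-w,rr)
  ret = ret.dtype.type(ret / rcount)
c.py:13: RuntimeWarning: Mean of empty slice.
  print('\n'.join(''.join('#' if k else '.' for k in row) for row in c)); return (x.mean()+u-w,y.mean()+v-w)
```

```bash
cat > e.py <<'E'
from c import tri
from h import *
def ring(n,k,u,v,w,T):
    im=np.load(f'{n}{k}.npz')['im'].astype(float); g=im.min(2)[v-w:v+w+1,u-w:u+w+1]
    print(n,k); print(g.astype(int))
E
sed -i '/^a=ring/,$d' c.py
python3 - <<'E'
import sys; sys.path.insert(0,'.')
from e import *
ring('top',0,241,211,6,0); ring('top',2,241,211,6,0); ring('side',0,257,243,7,0); ring('side',2,257,243,7,0)
E
```

```text
top 0
[[ 48  20  13  24  32  37  46  40  32  26  18  17  24]
 [ 41  22  35  57  78  83  89  82  66  45  30  22  14]
 [ 31  35  61  95 118 120 116 117 107  85  51  28  22]
 [ 39  62  99 122 128 122 111 118 124 110  81  42  20]
 [ 80  96 116 125 111  88  76  93 119 129 102  61  25]
 [ 98 119 129 118  86  51  39  67 108 133 115  70  28]
 [ 82 104 123 119  88  50  32  71 107 131 114  66  27]
 [ 52  78 109 124 110  88  82  96 120 126 101  57  25]
 [ 31  55  92 121 129 126 123 127 129 109  75  39  27]
 [ 23  34  65  98 120 130 132 121 106  83  50  27  16]
 [ 20  22  35  62  80  95  98  87  65  44  31  23  20]
 [ 21   8  19  27  44  51  50  44  32  22  22  18  20]
 [ 21  15  15  16  23  26  24  19  11  16  20  22  18]]
top 2
[[25  2 12 19 30 37 44 43 37 32 32 37 38]
 [16 11 17 34 49 58 61 58 49 29 20 12 19]
 [16 25 37 61 72 77 75 76 71 51 31 13 18]
 [26 40 60 75 82 74 69 76 77 71 49 27 11]
 [50 62 78 80 65 50 42 55 73 80 65 37 17]
 [62 75 85 76 55 31 25 42 68 83 71 44 15]
 [56 67 80 78 56 27 19 42 70 81 70 38 19]
 [29 52 73 79 74 55 50 61 78 79 59 33 14]
 [12 33 61 79 80 81 81 80 79 68 48 2
[... 1380 characters left out ...]
1  13]
 [  9  11  15  22  38  54  67  72  64  45  28  16  12  10  10]
 [ 10  14  27  50  75  95 111 119 107  84  57  31  15  10  12]
 [ 16  26  51  82 101 108 114 118 120 113  92  58  28  12  11]
 [ 15  36  71 102 104  89  77  81  97 115 110  78  38  15   9]
 [  8  38  75  99  87  59  41  46  73 106 112  84  42  16  13]
 [  3  23  55  75  66  42  32  51  82 109 109  79  39  16   9]
 [  0   8  26  40  36  29  37  64  90 100  87  58  29  15  13]
 [  0   0   6  11  12  10  23  43  60  65  49  31  15  11  12]
 [  1   1   1   1   2   5   5  11  22  23  15   8   2   6   7]
 [  0   0   0   2   0   0   3   1   3   2   1   0   0   0   1]
 [  0   0   0   0   0   0   0   0   0   0   0   0   0   0   0]]
```

Run:
```python
from c import *
print(tri((240.85,210.5),(256.5,244.2)), ray('top',[(240.85,210.5)],50), ray('side',[(256.5,244.2)],50))
# prong: dark/bright profile images
t=np.load('top2.npz')['im'].min(2); print(t[199:209,232:250])
s=np.load('side2.npz')['im']; print(s.min(2)[200:226:1,249:266])
```

```text
(array([522.7, 128.1,  50.9]), [array([0.1, 0.4]), array([-0.4, -0.1])]) [[524.02120567 128.54793917  50.        ]] [[521.75682647 127.26190364  50.        ]]
[[73 82 63 38 10  7  0  9  8  7  7  6  7 13  6  8 10 10]
 [56 70 63 32  9  4  8  6 15 22 25 16 11  5 13  7 14 12]
 [48 66 57 29 16  8 13 32 42 44 43 44 42 38 36 33 35 35]
 [53 65 61 31 16 11 30 50 64 66 63 60 64 62 62 61 61 64]
 [47 65 56 34 10 11 28 48 59 66 67 69 67 67 71 71 72 72]
 [51 64 53 26 13 13 18 37 47 52 53 54 55 56 58 59 63 65]
 [48 62 50 25  2 12 19 30 37 44 43 37 32 32 37 38 40 40]
 [48 55 43 16 11 17 34 49 58 61 58 49 29 20 12 19 19 21]
 [34 41 29 16 25 37 61 72 77 75 76 71 51 31 13 18 11 13]
 [20 22 23 26 40 60 75 82 74 69 76 77 71 49 27 11  0 17]]
[[225 225 226 227 227 226 226 224 219 200 166 133 126 153 188 210 215]
 [227 226 227 226 227 227 226 221 208 179 143 125 140 175 200 211 213]
 [227 227 226 227 227 227 223 212 188 154 126 127 160 188 204 208 208]
 [227 226 226 226 227 225 217 196 164 130 124 148 180 197 203 207 207]
 [226 226 224 225 224 220 207 178 141 123 142 177 198 204 205 206 207]
 [225 225 224 2
[... 776 characters left out ...]
  0   0   0  11  36  61  67  50  40  46  44  45  40  58  80]
 [  0   0   0   0   0  20  47  63  62  49  47  36  32  32  36  34  39]
 [  0   0   0   0   9  40  64  62  43  49  37  22  10   7  13  11  10]
 [  0   0   0   8  27  56  57  33  27  47  30   9   0   0   0   0   0]
 [  0   0   0  22  49  61  36  21  20  44  27   5   0   0   0   0   0]
 [  1   2  12  41  65  42  22  13  19  43  28   3   0   0   0   0   0]
 [  5  11  30  54  56  29  16  12  17  42  27   4   0   0   0   0   0]
 [ 13  25  48  53  34  20  14  11  19  44  28   8   0   0   0   0   0]
 [ 16  23  30  26  21  14   9  12  16  42  28  11   0   0   0   0   0]
 [ 13  18  19  16  13  14  13  11  14  30  25  12   2   0   1   0   0]]
```

```bash
python3 -c "
from h import *
st(); mv([515.1,-22.6,88],87.3)"
```

```text
3.75 [517.  -39.4 164.2] [180.   0.  87.] F [ 0.8 -0.1 -1.6] 0.2100466843229565
travel [ 0.0834 -0.014   0.3811] turn -0.0008
```

{"method": "drive_tool", "body": {
  "deltas": [
    {"travel":[0.03,-0.005,0.1],"turn":0,"fingers":1},
    {"travel":[0.075,-0.011,0.25],"turn":0,"fingers":1},
    {"travel":[0.075,-0.011,0.37],"turn":0,"fingers":1},
    {"travel":[0.075,-0.011,0.39],"turn":0,"fingers":1},
    {"travel":[0.075,-0.011,0.39],"turn":0,"fingers":1}
  ]
}}

```text
clock: 4.25
ee_pos: [515.0, -24.9, 85.5]
ee_rot: [-179.9, 0.0, 86.9]
ft_force: [0.1, -0.6, -0.2]
gripper_width: 0.217
```

```bash
python3 look.py 3; python3 -c "
from h import *
for i in range(3): st()"
```

```text
4.25 [515.  -24.9  85.5] [-179.9    0.    86.9] F [ 0.1 -0.6 -0.2] 0.21657804804140507
top crop origin 190 166
side crop origin 199 193
(450, 600, 3)
4.35 [516.7 -24.6  87.3] [179.9   0.   86.9] F [ 0.4  0.2 -1.5] 0.2167965240512717
4.35 [516.7 -24.6  87.3] [179.9   0.   86.9] F [ 0.4  0.2 -1.5] 0.2167965240512717
4.35 [516.7 -24.6  87.3] [179.9   0.   86.9] F [ 0.4  0.2 -1.5] 0.2167965240512717
```

View pics/both3.png

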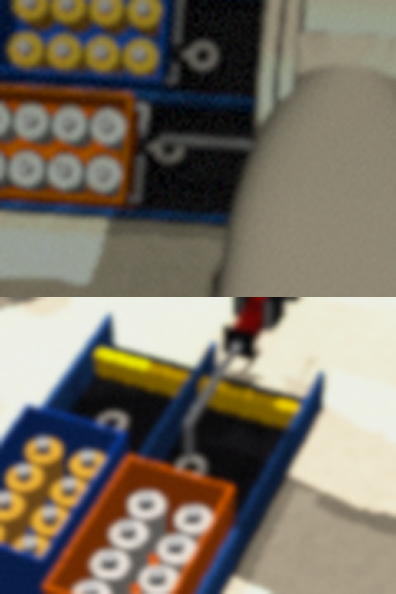

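In the side half, the prong comes down from (188,425) onto the ring at (190,462). In the top half, the rod ends at about (158,140), beside the ring at (168,148). I'll check this numerically.

Run:
```python
from c import *
E=np.array([524.0,128.5,50.]); 
K,D,R,t=cal('top'); print('top pred corner axis/end',cv2.projectPoints(np.array([E+[0,0,50],E+[0,4,50]]),R,t,K,D)[0].reshape(-1,2).round(1).tolist())
E=np.array([521.8,127.3,50.]); K,D,R,t=cal('side'); print('side pred z50,60,100',cv2.projectPoints(np.array([E,E+[0,0,10],E+[0,0,50]]),R,t,K,D)[0].reshape(-1,2).round(1).tolist())
t=np.load('top3.npz')['im'].min(2); print('top rows203 cols232'); print(t[203:217,232:250])
s=np.load('side3.npz')['im'].min(2); print('side rows228 cols249');print(s[226:252,249:266])
```

```text
top pred corner axis/end [[238.6, 207.8], [237.2, 207.8]]
side pred z50,60,100 [[256.5, 244.2], [256.4, 241.7], [255.9, 231.4]]
top rows203 cols232
[[74 91 69 37 16  9  9  4 15  5  5 10 18  3 16  8  8 11]
 [74 86 64 31 10  3  9 11 13 12  8  9  9  7  5  2 14 10]
 [62 73 55 29  2  9 14 14 24 19 20 18 10 15 16 15 17 16]
 [48 61 43 23 12 13 28 41 41 44 40 41 35 36 37 34 37 37]
 [37 41 31 10 16 30 48 63 62 63 65 61 61 59 61 62 61 58]
 [18 24 23 26 40 54 62 66 64 65 66 68 70 71 69 74 74 72]
 [20 21 33 48 63 73 70 61 52 52 53 61 63 64 63 64 61 67]
 [10 23 44 63 78 81 73 51 38 32 46 60 65 62 44 39 44 42]
 [15 21 36 54 70 79 76 54 32 25 43 69 75 62 38 20 21 20]
 [34 32 26 35 52 72 79 58 46 47 60 80 78 56 29 14 14  4]
 [52 46 25 12 35 57 71 64 65 67 76 79 66 43 27 13 14 15]
 [66 55 30  6 12 41 50 65 66 67 71 59 46 31 12 12 13  5]
 [63 52 32 13  4 15 32 40 49 50 43 35 24 11 10  4 13 11]
 [62 54 30  7  8  2  7 23 22 25 19 13  7  2  4  7 18 11]]
side rows228 cols249
[[ 13  17  17  14  12  13  20  51  84 100  92  68  39  18   8   2   0]
 [ 15  16  15  13  13  14  34  65  93  98  79  50  26  13  11
[... 1014 characters left out ...]
 25  52  83  99  98  95  99 111 111  89  53  22  10  10  12]
 [ 15  14  36  74 102 103  83  68  72  91 108 101  67  31  15  11  11]
 [  3  10  36  76  99  88  58  38  41  68  95  96  69  35  16  13  13]
 [  0   0  24  57  75  64  41  31  47  70  91  90  65  32  13  12  13]
 [  0   0   7  28  40  37  30  34  57  76  83  73  49  24  13  11  12]
 [  0   0   0   6  13  11  15  26  40  50  52  44  26  13  11   9  11]
 [  0   0   0   0   2   3   2   6  13  17  17  10   5   4   5   6   6]
 [  0   1   2   0   0   2   1   3   1   3   0   1   0   0   0   0   0]
 [  1   0   0   1   0   1   0   0   1   0   0   0   0   0   0   0   0]
 [  5   1   1   0   2   1   0   0   0   0   1   0   0   0   0   0   0]]
```

{"method": "drive_tool", "body": {
  "deltas": [
    {"travel":[0.004,-0.004,0.01],"turn":0,"fingers":1},
    {"travel":[0.004,-0.004,0.025],"turn":0,"fingers":1},
    {"travel":[0.004,-0.004,0.04],"turn":0,"fingers":1},
    {"travel":[0.004,-0.004,0.055],"turn":0,"fingers":1},
    {"travel":[0.004,-0.004,0.065],"turn":0,"fingers":1}
  ]
}}

```text
clock: 4.85
ee_pos: [514.6, -22.7, 72.8]
ee_rot: [-180.0, 0.0, 87.0]
ft_force: [-0.5, -0.3, -1.3]
gripper_width: 0.215
```

{"method": "drive_tool", "body": {
  "deltas": [
    {"travel":[0,0,0.015],"turn":0,"fingers":1},
    {"travel":[0,0,0.03],"turn":0,"fingers":1},
    {"travel":[0,0,0.045],"turn":0,"fingers":1},
    {"travel":[0,0,0.06],"turn":0,"fingers":1},
    {"travel":[0,0,0.06],"turn":0,"fingers":1}
  ]
}}

```text
clock: 5.35
ee_pos: [514.3, -22.8, 60.5]
ee_rot: [-179.9, 0.0, 87.0]
ft_force: [0.1, -0.7, -1.0]
gripper_width: 0.213
```

```bash
python3 look.py 4
```

```text
5.35 [514.3 -22.8  60.5] [-179.9    0.    87. ] F [ 0.1 -0.7 -1. ] 0.21301356942884708
top crop origin 190 166
side crop origin 199 193
(450, 600, 3)
```

View pics/both4.png

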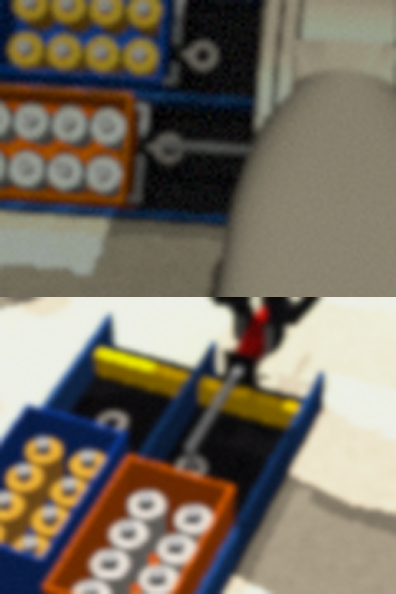

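{"method": "drive_tool", "body": {
  "deltas": [
    {"travel":[-0.006,0,0],"turn":0,"fingers":1},
    {"travel":[-0.012,0,0],"turn":0,"fingers":1},
    {"travel":[-0.018,0,0],"turn":0,"fingers":1},
    {"travel":[-0.024,0,0],"turn":0,"fingers":1},
    {"travel":[-0.03,0,0],"turn":0,"fingers":1}
  ]
}}

```text
clock: 5.95
ee_pos: [514.4, -28.1, 61.1]
ee_rot: [-180.0, -0.1, 87.0]
ft_force: [-0.2, 3.0, -1.4]
gripper_width: 0.216
```

{"method": "drive_tool", "body": {
  "deltas": [
    {"travel":[-0.006,0,0],"turn":0,"fingers":1},
    {"travel":[-0.015,0,0],"turn":0,"fingers":1},
    {"travel":[-0.024,0,0],"turn":0,"fingers":1},
    {"travel":[-0.034,0,0],"turn":0,"fingers":1},
    {"travel":[-0.044,0,0],"turn":0,"fingers":1}
  ]
}}

```text
clock: 6.45
ee_pos: [514.0, -37.7, 61.1]
ee_rot: [180.0, -0.0, 87.0]
ft_force: [-0.0, 3.5, -2.6]
gripper_width: 0.216
```

{"method": "drive_tool", "body": {
  "deltas": [
    {"travel":[-0.012,0,0],"turn":0,"fingers":1},
    {"travel":[-0.026,0,0],"turn":0,"fingers":1},
    {"travel":[-0.042,0,0],"turn":0,"fingers":1},
    {"travel":[-0.06,0,0],"turn":0,"fingers":1},
    {"travel":[-0.08,0,0],"turn":0,"fingers":1}
  ]
}}

```text
clock: 6.95
ee_pos: [513.1, -53.9, 61.1]
ee_rot: [-180.0, 0.0, 87.0]
ft_force: [-0.5, 2.9, -0.5]
gripper_width: 0.217
```

{"method": "drive_tool", "body": {
  "deltas": [
    {"travel":[-0.02,0,0],"turn":0,"fingers":1},
    {"travel":[-0.04,0,0],"turn":0,"fingers":1},
    {"travel":[-0.06,0,0],"turn":0,"fingers":1},
    {"travel":[-0.08,0,0],"turn":0,"fingers":1},
    {"travel":[-0.1,0,0],"turn":0,"fingers":1}
  ]
}}

```text
clock: 7.45
ee_pos: [512.1, -73.9, 61.1]
ee_rot: [-180.0, -0.0, 87.0]
ft_force: [-0.7, 2.7, -1.5]
gripper_width: 0.218
```

{"method": "drive_tool", "body": {
  "deltas": [
    {"travel":[-0.02,0,0],"turn":0,"fingers":1},
    {"travel":[-0.04,0,0],"turn":0,"fingers":1},
    {"travel":[-0.06,0,0],"turn":0,"fingers":1},
    {"travel":[-0.08,0,0],"turn":0,"fingers":1},
    {"travel":[-0.1,0,0],"turn":0,"fingers":1}
  ]
}}

```text
clock: 7.95
ee_pos: [511.0, -93.8, 61.1]
ee_rot: [-180.0, -0.0, 87.0]
ft_force: [-0.6, 4.2, -1.4]
gripper_width: 0.22
```

{"method": "drive_tool", "body": {
  "deltas": [
    {"travel":[-0.02,0,0],"turn":0,"fingers":1},
    {"travel":[-0.04,0,0],"turn":0,"fingers":1},
    {"travel":[-0.06,0,0],"turn":0,"fingers":1},
    {"travel":[-0.08,0,0],"turn":0,"fingers":1},
    {"travel":[-0.1,0,0],"turn":0,"fingers":1}
  ]
}}

```text
clock: 8.45
ee_pos: [510.0, -113.8, 61.1]
ee_rot: [-180.0, 0.0, 87.0]
ft_force: [0.9, 4.1, -1.6]
gripper_width: 0.214
```

{"method": "drive_tool", "body": {
  "deltas": [
    {"travel":[-0.02,0,0],"turn":0,"fingers":1},
    {"travel":[-0.04,0,0],"turn":0,"fingers":1},
    {"travel":[-0.06,0,0],"turn":0,"fingers":1},
    {"travel":[-0.08,0,0],"turn":0,"fingers":1},
    {"travel":[-0.095,0,0],"turn":0,"fingers":1}
  ]
}}

```text
clock: 8.95
ee_pos: [509.0, -132.8, 61.1]
ee_rot: [-180.0, 0.0, 87.0]
ft_force: [-0.1, 3.1, -0.7]
gripper_width: 0.214
```

```bash
sed -i 's/523.,100,45/518.,0,45/' look.py; python3 look.py 5
```

```text
8.95 [ 509.  -132.8   61.1] [-180.    0.   87.] F [-0.1  3.1 -0.7] 0.21414445826598338
top crop origin 225 168
side crop origin 213 171
(450, 600, 3)
```

View pics/both5.png

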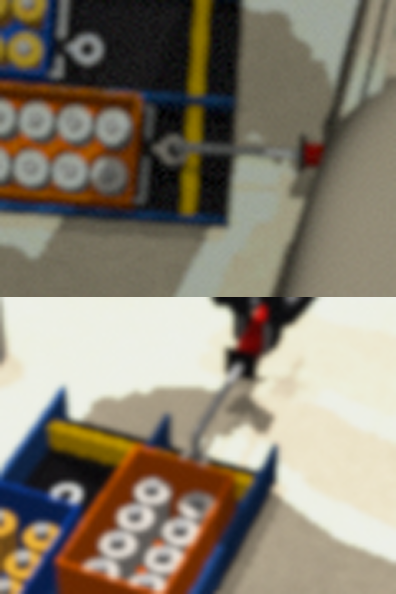

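The ring at (173,149) is just short of the bar at (190,150). The tote followed, level, and the blue tote is untouched.

{"method": "drive_tool", "body": {
  "deltas": [
    {"travel":[-0.014,0,0],"turn":0,"fingers":1},
    {"travel":[-0.028,0,0],"turn":0,"fingers":1},
    {"travel":[-0.042,0,0],"turn":0,"fingers":1},
    {"travel":[-0.056,0,0],"turn":0,"fingers":1},
    {"travel":[-0.07,0,0],"turn":0,"fingers":1}
  ]
}}

```text
clock: 9.55
ee_pos: [508.3, -146.6, 61.1]
ee_rot: [-180.0, -0.0, 87.0]
ft_force: [0.3, 3.9, -0.8]
gripper_width: 0.216
```

{"method": "drive_tool", "body": {
  "deltas": [
    {"travel":[-0.012,0,0],"turn":0,"fingers":1},
    {"travel":[-0.022,0,0],"turn":0,"fingers":1},
    {"travel":[-0.032,0,0],"turn":0,"fingers":1},
    {"travel":[-0.042,0,0],"turn":0,"fingers":1},
    {"travel":[-0.05,0,0],"turn":0,"fingers":1}
  ]
}}

```text
clock: 10.05
ee_pos: [507.8, -156.6, 61.1]
ee_rot: [-180.0, 0.0, 87.0]
ft_force: [-0.1, 4.4, -0.0]
gripper_width: 0.213
```

{"method": "drive_tool", "body": {
  "deltas": [
    {"travel":[-0.006,0,0],"turn":0,"fingers":1},
    {"travel":[-0.011,0,0],"turn":0,"fingers":1},
    {"travel":[-0.016,0,0],"turn":0,"fingers":1},
    {"travel":[-0.02,0,0],"turn":0,"fingers":1},
    {"travel":[-0.024,0,0],"turn":0,"fingers":1}
  ]
}}

```text
clock: 10.55
ee_pos: [507.5, -161.3, 61.1]
ee_rot: [-180.0, -0.0, 87.0]
ft_force: [-0.5, 3.4, -0.5]
gripper_width: 0.22
```

{"method": "drive_tool", "body": {
  "deltas": [
    {"travel":[-0.003,0,0],"turn":0,"fingers":1},
    {"travel":[-0.006,0,0],"turn":0,"fingers":1},
    {"travel":[-0.009,0,0],"turn":0,"fingers":1}
  ]
}}

```text
clock: 10.85
ee_pos: [507.4, -163.0, 61.1]
ee_rot: [-180.0, -0.0, 87.0]
ft_force: [0.7, 3.5, -1.2]
gripper_width: 0.215
```

{"method": "drive_tool", "body": {
  "deltas": [
    {"travel":[-0.003,0,0],"turn":0,"fingers":1},
    {"travel":[-0.006,0,0],"turn":0,"fingers":1},
    {"travel":[-0.009,0,0],"turn":0,"fingers":1}
  ]
}}

```text
clock: 11.15
ee_pos: [507.3, -164.9, 61.1]
ee_rot: [-180.0, -0.0, 87.0]
ft_force: [0.1, 4.0, -1.7]
gripper_width: 0.212
```

{"method": "drive_tool", "body": {
  "deltas": [
    {"travel":[-0.003,0,0],"turn":0,"fingers":1},
    {"travel":[-0.006,0,0],"turn":0,"fingers":1}
  ]
}}

```text
clock: 11.35
ee_pos: [507.3, -166.1, 61.1]
ee_rot: [180.0, -0.0, 87.0]
ft_force: [1.2, 3.1, -1.7]
gripper_width: 0.211
```

{"method": "drive_tool", "body": {
  "deltas": [
    {"travel":[-0.003,0,0],"turn":0,"fingers":1},
    {"travel":[-0.006,0,0],"turn":0,"fingers":1}
  ]
}}

```text
clock: 11.55
ee_pos: [507.2, -167.3, 61.1]
ee_rot: [-180.0, -0.0, 87.0]
ft_force: [-0.6, 2.6, -2.0]
gripper_width: 0.213
```

Run:
```python
from h import *
im,d=optics.read_camera('top'); np.savez('top6.npz',im=im,d=d); st(); P=cloud('top',d)
hsv=cv2.cvtColor(im,cv2.COLOR_RGB2HSV); H,S,V=[hsv[...,i].astype(int) for i in range(3)]
m=(H>3)&(H<20)&(S>130)&(V>40)&(abs(P[...,1]-80)<110)&(P[...,2]>68)&(P[...,0]>440)&(P[...,0]<600)
v,u=np.nonzero(m); W=ray('top',np.c_[u,v],80)[:,:2].astype(np.float32); print(len(W),cv2.minAreaRect(W),W[:,1].min())
```

```text
11.6 [ 507.2 -167.4   61.1] [180.   0.  87.] F [ 0.   2.4 -0.9] 0.2123478251406252
266 ((518.5181274414062, 94.29847717285156), (150.399169921875, 95.18468475341797), 86.14141082763672) 17.514265
```

{"method": "drive_tool", "body": {
  "deltas": [
    {"travel":[-0.003,0,0],"turn":0,"fingers":1},
    {"travel":[-0.006,0,0],"turn":0,"fingers":1}
  ]
}}

```text
clock: 11.8
ee_pos: [507.2, -168.5, 61.1]
ee_rot: [-180.0, 0.0, 87.0]
ft_force: [0.2, 3.7, -1.7]
gripper_width: 0.217
```

{"method": "drive_tool", "body": {
  "deltas": [
    {"travel":[-0.003,0,0],"turn":0,"fingers":1},
    {"travel":[-0.006,0,0],"turn":0,"fingers":1}
  ]
}}

```text
clock: 12.0
ee_pos: [507.1, -169.6, 61.1]
ee_rot: [-180.0, 0.0, 87.0]
ft_force: [0.2, 4.0, -0.5]
gripper_width: 0.214
```

{"method": "drive_tool", "body": {
  "deltas": [
    {"travel":[-0.003,0,0],"turn":0,"fingers":1},
    {"travel":[-0.006,0,0],"turn":0,"fingers":1}
  ]
}}

```text
clock: 12.2
ee_pos: [507.0, -170.9, 61.1]
ee_rot: [-180.0, 0.0, 87.0]
ft_force: [-0.4, 4.0, -1.6]
gripper_width: 0.213
```

{"method": "drive_tool", "body": {
  "deltas": [
    {"travel":[-0.003,0,0],"turn":0,"fingers":1},
    {"travel":[-0.005,0,0],"turn":0,"fingers":1}
  ]
}}

```text
clock: 12.4
ee_pos: [507.0, -171.9, 61.1]
ee_rot: [180.0, 0.0, 87.0]
ft_force: [0.3, 3.3, -1.4]
gripper_width: 0.213
```

{"method": "drive_tool", "body": {
  "deltas": [
    {"travel":[-0.003,0,0],"turn":0,"fingers":1},
    {"travel":[-0.005,0,0],"turn":0,"fingers":1}
  ]
}}

```text
clock: 12.6
ee_pos: [506.9, -172.9, 61.1]
ee_rot: [180.0, 0.0, 87.0]
ft_force: [-0.6, 3.7, -2.1]
gripper_width: 0.212
```

{"method": "drive_tool", "body": {
  "deltas": [
    {"travel":[-0.003,0,0],"turn":0,"fingers":1},
    {"travel":[-0.005,0,0],"turn":0,"fingers":1}
  ]
}}

```text
clock: 12.8
ee_pos: [506.9, -173.2, 61.0]
ee_rot: [-180.0, -0.1, 87.0]
ft_force: [0.3, 5.6, -1.9]
gripper_width: 0.216
```

Force is rising, so it is bearing on the stop. Smaller steps from here.

{"method": "drive_tool", "body": {
  "deltas": [
    {"travel":[-0.001,0,0],"turn":0,"fingers":1},
    {"travel":[-0.002,0,0],"turn":0,"fingers":1}
  ]
}}

```text
clock: 13.0
ee_pos: [506.9, -173.3, 60.9]
ee_rot: [-180.0, -0.1, 87.0]
ft_force: [0.8, 7.2, -1.4]
gripper_width: 0.211
```

{"method": "drive_tool", "body": {
  "deltas": [
    {"travel":[-0.001,0,0],"turn":0,"fingers":1},
    {"travel":[-0.002,0,0],"turn":0,"fingers":1}
  ]
}}

```text
clock: 13.2
ee_pos: [507.0, -173.6, 61.0]
ee_rot: [180.0, -0.1, 87.0]
ft_force: [1.5, 6.4, -1.4]
gripper_width: 0.211
```

{"method": "drive_tool", "body": {
  "deltas": [
    {"travel":[-0.0015,0,0],"turn":0,"fingers":1},
    {"travel":[-0.003,0,0],"turn":0,"fingers":1}
  ]
}}

```text
clock: 13.4
ee_pos: [507.2, -174.1, 61.0]
ee_rot: [180.0, -0.1, 87.0]
ft_force: [1.6, 8.0, -2.2]
gripper_width: 0.212
```

{"method": "drive_tool", "body": {
  "deltas": [
    {"travel":[-0.001,0,0],"turn":0,"fingers":1},
    {"travel":[-0.002,0,0],"turn":0,"fingers":1}
  ]
}}

```text
clock: 13.6
ee_pos: [507.3, -174.2, 60.9]
ee_rot: [180.0, -0.2, 87.0]
ft_force: [1.2, 7.8, -2.7]
gripper_width: 0.214
```

{"method": "drive_tool", "body": {
  "deltas": [
    {"travel":[-0.0015,0,0],"turn":0,"fingers":1},
    {"travel":[-0.003,0,0],"turn":0,"fingers":1}
  ]
}}

```text
clock: 13.8
ee_pos: [507.3, -174.3, 60.8]
ee_rot: [180.0, -0.2, 87.1]
ft_force: [1.6, 9.4, -2.2]
gripper_width: 0.215
```

{"method": "drive_tool", "body": {
  "deltas": [
    {"travel":[0,0,0],"turn":0,"fingers":1},
    {"travel":[0,0,0],"turn":0,"fingers":1}
  ]
}}

```text
clock: 14.0
ee_pos: [507.2, -174.2, 60.8]
ee_rot: [180.0, -0.2, 87.1]
ft_force: [2.7, 8.6, -3.2]
gripper_width: 0.216
```

{"method": "drive_tool", "body": {
  "deltas": [
    {"travel":[-0.001,0,0],"turn":0,"fingers":1},
    {"travel":[-0.001,0,0],"turn":0,"fingers":1},
    {"travel":[-0.001,0,0],"turn":0,"fingers":1},
    {"travel":[-0.001,0,0],"turn":0,"fingers":1},
    {"travel":[-0.001,0,0],"turn":0,"fingers":1}
  ]
}}

```text
clock: 14.5
ee_pos: [507.3, -174.3, 60.8]
ee_rot: [180.0, -0.3, 87.1]
ft_force: [1.8, 9.5, -2.6]
gripper_width: 0.213
```

{"method": "drive_tool", "body": {
  "deltas": [
    {"travel":[0,0,0],"turn":0,"fingers":1},
    {"travel":[0,0,0],"turn":0,"fingers":1},
    {"travel":[0,0,0],"turn":0,"fingers":1}
  ]
}}

```text
clock: 14.8
ee_pos: [507.2, -174.3, 60.8]
ee_rot: [180.0, -0.3, 87.1]
ft_force: [1.2, 10.1, -2.1]
gripper_width: 0.215
```

```bash
python3 look.py 7
```

```text
14.8 [ 507.2 -174.3   60.8] [180.   -0.3  87.1] F [ 1.2 10.1 -2.1] 0.21469971309270844
top crop origin 225 168
side crop origin 213 171
(450, 600, 3)
```

View pics/both7.png

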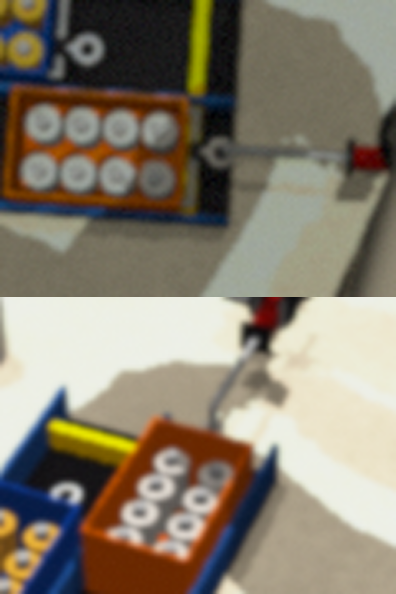

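The tote front bears on the bar and the ring at (215,152) is beyond it. Held about 1 s at 9–10 N. Now I release and unhook.

{"method": "drive_tool", "body": {
  "deltas": [
    {"travel":[0.007,0,0],"turn":0,"fingers":1},
    {"travel":[0.014,0,0],"turn":0,"fingers":1},
    {"travel":[0.02,0,0],"turn":0,"fingers":1},
    {"travel":[0.026,0,0],"turn":0,"fingers":1},
    {"travel":[0.026,0,0],"turn":0,"fingers":1}
  ]
}}

```text
clock: 15.4
ee_pos: [507.0, -171.8, 61.2]
ee_rot: [180.0, 0.1, 87.0]
ft_force: [0.4, 0.1, -1.4]
gripper_width: 0.216
```

{"method": "drive_tool", "body": {
  "deltas": [
    {"travel":[0.007,0,0],"turn":0,"fingers":1},
    {"travel":[0.007,0,-0.015],"turn":0,"fingers":1},
    {"travel":[0.007,0,-0.03],"turn":0,"fingers":1},
    {"travel":[0.007,0,-0.045],"turn":0,"fingers":1},
    {"travel":[0.007,0,-0.06],"turn":0,"fingers":1}
  ]
}}

```text
clock: 15.9
ee_pos: [507.2, -169.9, 73.5]
ee_rot: [180.0, 0.0, 87.0]
ft_force: [0.4, 0.0, -1.2]
gripper_width: 0.217
```

{"method": "drive_tool", "body": {
  "deltas": [
    {"travel":[0,0,-0.02],"turn":0,"fingers":1},
    {"travel":[0,0,-0.04],"turn":0,"fingers":1},
    {"travel":[0,0,-0.07],"turn":0,"fingers":1},
    {"travel":[0,0,-0.2],"turn":0,"fingers":1},
    {"travel":[0,0,-0.4],"turn":0,"fingers":1}
  ]
}}

```text
clock: 16.4
ee_pos: [505.0, -169.1, 151.7]
ee_rot: [-179.7, -0.1, 87.0]
ft_force: [-0.1, 0.3, -0.6]
gripper_width: 0.214
```

```bash
python3 -c "
from h import *
st(); mv([535.8,-360.8,150],79.8)"
```

```text
16.4 [ 505.  -169.1  151.7] [-1.797e+02 -1.000e-01  8.700e+01] F [-0.1  0.3 -0.6] 0.21420476763212654
travel [-0.9492  0.2037  0.0087] turn 0.0201
```

{"method": "drive_tool", "body": {
  "deltas": [
    {"travel":[-0.2,0.04,0],"turn":0.005,"fingers":1},
    {"travel":[-0.42,0.09,0],"turn":0.01,"fingers":1},
    {"travel":[-0.65,0.14,0],"turn":0.015,"fingers":1},
    {"travel":[-0.84,0.18,0],"turn":0.02,"fingers":1},
    {"travel":[-0.949,0.204,0],"turn":0.02,"fingers":1}
  ]
}}

```text
clock: 16.9
ee_pos: [537.9, -364.8, 153.2]
ee_rot: [180.0, 0.1, 79.6]
ft_force: [-0.7, 0.6, -1.5]
gripper_width: 0.214
```

{"method": "drive_tool", "body": {
  "deltas": [
    {"travel":[0,0,0],"turn":0,"fingers":1},
    {"travel":[0,0,0],"turn":0,"fingers":1}
  ]
}}

```text
clock: 17.1
ee_pos: [537.6, -361.7, 152.8]
ee_rot: [-180.0, -0.0, 79.8]
ft_force: [-0.7, -0.0, -1.1]
gripper_width: 0.215
```

```bash
python3 -c "
from h import *
st(); mv([535.8,-360.8,105],79.8)
im,d=optics.read_camera('top'); cv2.imwrite('pics/t8.png',cv2.resize(im[170:250,330:450,::-1],None,fx=5,fy=5,interpolation=cv2.INTER_CUBIC))"
```

```text
17.1 [ 537.6 -361.7  152.8] [-180.    -0.    79.8] F [-0.7 -0.  -1.1] 0.21534365285375912
travel [ 0.0026 -0.0095  0.239 ] turn -0.0001
```

{"method": "drive_tool", "body": {
  "deltas": [
    {"travel":[0.002,-0.007,0.15],"turn":0,"fingers":1},
    {"travel":[0.002,-0.007,0.28],"turn":0,"fingers":1},
    {"travel":[0.002,-0.007,0.33],"turn":0,"fingers":1},
    {"travel":[0.002,-0.007,0.36],"turn":0,"fingers":1},
    {"travel":[0.002,-0.007,0.36],"turn":0,"fingers":1}
  ]
}}

```text
clock: 17.65
ee_pos: [536.7, -360.1, 81.2]
ee_rot: [-180.0, -0.0, 79.9]
ft_force: [0.0, 0.2, -0.5]
gripper_width: 0.208
```

{"method": "drive_tool", "body": {
  "deltas": [
    {"travel":[0,0,0.02],"turn":0,"fingers":1},
    {"travel":[0,0,0.04],"turn":0,"fingers":1},
    {"travel":[0,0,0.055],"turn":0,"fingers":1},
    {"travel":[0,0,0.065],"turn":0,"fingers":1},
    {"travel":[0,0,0.07],"turn":0,"fingers":1}
  ]
}}

```text
clock: 18.15
ee_pos: [536.5, -360.8, 66.9]
ee_rot: [-180.0, -0.0, 79.8]
ft_force: [-0.0, 0.6, -0.8]
gripper_width: 0.218
```

{"method": "drive_tool", "body": {
  "deltas": [
    {"travel":[0,0,0.003],"turn":0,"fingers":1},
    {"travel":[0,0,0.006],"turn":0,"fingers":1}
  ]
}}

```text
clock: 18.35
ee_pos: [536.6, -360.9, 66.6]
ee_rot: [180.0, 0.0, 79.8]
ft_force: [-1.4, 1.7, 5.2]
gripper_width: 0.215
```

Rod seated in the forks (5 N up). Now I release.

{"method": "drive_tool", "body": {
  "deltas": [
    {"travel":[0,0,0],"turn":0,"fingers":0.7},
    {"travel":[0,0,0],"turn":0,"fingers":0.6},
    {"travel":[0,0,0],"turn":0,"fingers":0.4},
    {"travel":[0,0,0],"turn":0,"fingers":0.2},
    {"travel":[0,0,0],"turn":0,"fingers":0.1}
  ],
  "grip_force": 20
}}

```text
clock: 18.85
ee_pos: [536.7, -360.8, 65.8]
ee_rot: [-180.0, -0.0, 79.8]
ft_force: [-0.8, 0.2, -0.7]
gripper_width: 0.886
```

{"method": "drive_tool", "body": {
  "deltas": [
    {"travel":[0,0,0],"turn":0,"fingers":0.1},
    {"travel":[0,0,-0.05],"turn":0,"fingers":0.1},
    {"travel":[0,0,-0.2],"turn":0,"fingers":0.1},
    {"travel":[0,0,-0.4],"turn":0,"fingers":0.1},
    {"travel":[0,0,-0.6],"turn":0,"fingers":0.1}
  ]
}}

```text
clock: 19.35
ee_pos: [536.3, -360.6, 187.5]
ee_rot: [-180.0, -0.0, 79.8]
ft_force: [0.1, -1.2, -0.3]
gripper_width: 0.901
```

{"method": "drive_tool", "body": {
  "deltas": [
    {"travel":[-0.1,-0.23,0],"turn":0,"fingers":0.1},
    {"travel":[-0.2,-0.46,0],"turn":0,"fingers":0.1},
    {"travel":[-0.3,-0.69,0],"turn":0,"fingers":0.1},
    {"travel":[-0.3,-0.9,0],"turn":0,"fingers":0.1},
    {"travel":[-0.3,-0.9,0],"turn":0,"fingers":0.1}
  ]
}}

```text
clock: 19.85
ee_pos: [343.3, -386.4, 186.2]
ee_rot: [-179.8, -0.1, 79.5]
ft_force: [-0.1, -1.0, -0.2]
gripper_width: 0.902
```

Run:
```python
from h import *
st(); T=[]
for n in('top','side'):
    im,d=optics.read_camera(n); np.savez(f'{n}9.npz',im=im,d=d); T.append(cv2.resize(im[:,:,::-1],(400,300)))
    P=cloud(n,d); hsv=cv2.cvtColor(im,cv2.COLOR_RGB2HSV); H,S,V=[hsv[...,i].astype(int) for i in range(3)]
    m=((H<8)|(H>172))&(S>150)&(V>70)&(abs(P[...,0]-537)<80)&(abs(P[...,1]+358)<80)
    v,u=np.nonzero(m); W=ray(n,np.c_[u,v],92)[:,:2].astype(np.float32); print(n,len(u),cv2.minAreaRect(W),'zmed',np.median(P[m][:,2]))
    if n=='top':
        m=(H>3)&(H<20)&(S>130)&(V>40)&(abs(P[...,1]-80)<110)&(P[...,2]>68)&(P[...,0]>440)&(P[...,0]<600)
        v,u=np.nonzero(m); print('tote',cv2.minAreaRect(ray('top',np.c_[u,v],80)[:,:2].astype(np.float32)))
        big=cv2.resize(im[110:270,150:470,::-1],(800,400),interpolation=cv2.INTER_CUBIC)
    else: big2=cv2.resize(im[110:310,150:350,::-1],(200,200))
cv2.imwrite('pics/end.png',np.vstack([big,np.hstack([big2,np.zeros((200,600,3),np.uint8)])]))
```

```text
19.85 [ 343.3 -386.4  186.2] [-1.798e+02 -1.000e-01  7.950e+01] F [-0.1 -1.  -0.2] 0.9020584427334059
top 219 ((536.264892578125, -357.5084228515625), (83.42039489746094, 21.07407569885254), 80.7666244506836) zmed 92.30364014916086
tote ((516.3760375976562, 87.8078384399414), (149.8503875732422, 95.47343444824219), 87.29546356201172)
side 105 ((529.4530029296875, -359.40289306640625), (89.08548736572266, 28.02812385559082), 82.66834259033203) zmed 90.22630532140916
```

View pics/end.png

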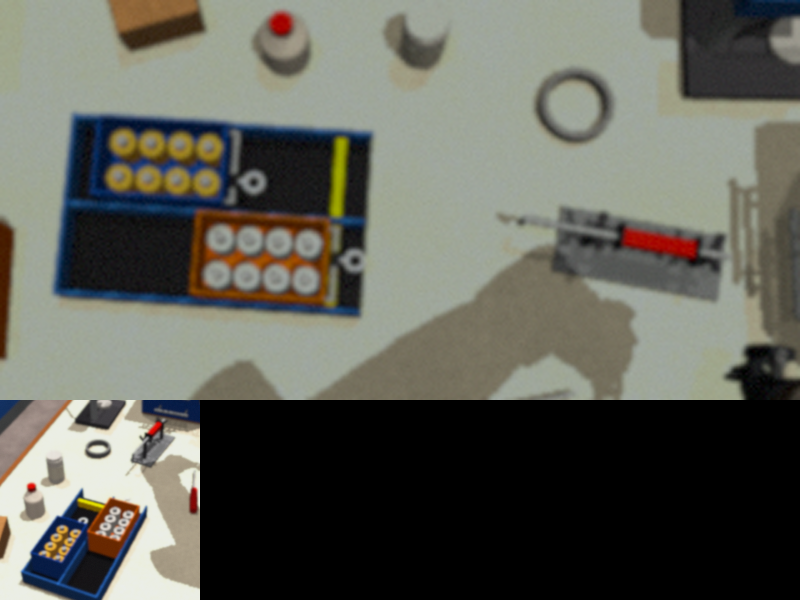

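The hook lies in its cradle at (660,243), prong ahead, within about 1 mm of where it started. The tote is square against the bar at (333,262), and nothing else has moved. I'm handing in.

```bash
python3 -c "
from h import *
st(); print(ticket.hand_in())"
```

```text
19.95 [ 348.4 -388.5  187.1] [1.799e+02 1.000e-01 7.970e+01] F [ 0.6 -1.   0. ] 0.9014326192103519
the job is handed in; nothing more can be done
None
```

The job is done and handed in after about 20 s of robot time. I took the red-handled hook from its cradle, put its prong into the orange tote's eye and pulled the tote about 145 mm to the stop bar. I held it there for about 1 s at 9–10 N, then unhooked and laid the hook back in its cradle.

- **Forces:** the highest reading was about 10 N while pulling, and there was no load on the hook as it lifted out of the eye. These are readings taken at the end of each move, so a brief peak between them would not show.
- **Hook:** the last top view puts the handle within about 1 mm and 1° of where it started, lying in the forks with the prong ahead. The side view put it about 7 mm away in x; it had read about 3 mm low in x before the grasp too, so I trusted the top view.
- **Tote:** it stands square to the lane with its front against the bar. I confirmed contact by the rise in force and by eye, not by measuring the gap after unhooking.
- **Other things:** the blue tote, can, bottle and tape look undisturbed in the last picture. I did not measure them, and the screwdriver and bin were mostly or wholly outside that crop.

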